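Close the crooked cap of a pressure digestion vessel

TASK

The screw cap of the digestion vessel in the bench holder was set down crooked, the start of its thread riding up on the vessel's thread. With the two arms on the cap, turn it backward (counter-clockwise seen from above) until it drops level onto the thread, never forward while it is crooked; then turn it forward (clockwise) until it is fully home and stops hand-tight. Leave the other things on the bench standing where they are.

Things in the scene. Friction and masses are not known exactly. Their poses are not given: they have to be found in the camera images.
- vessel: Steel digestion vessel, 68 mm across, clamped upright by a collar on a dark grey holder plate (126 x 126 mm); all fixed, does not turn. Origin: centre of the underside on the bench, z up; a red line on the body marks its +x side. A crooked cap turned backward drops when its x axis comes within about 10 deg of the vessel's x axis (their thread starts then meet).
- vessel_rim (a point): centre of the vessel's flat rim, on the thread axis, 105 mm above the bench. The neck below it, 51 mm across, carries a coarse right-hand one-start thread, 8 mm per turn, greased; shoulder 78 mm above the bench
- cap: Loose ribbed steel screw cap, 77 mm across, skirt and crown 31 mm high, about 0.7 kg. Origin: centre of its skirt's lower edge; z up its axis; x along its arms, to the side with a small red mark. Starts tilted 10 deg about its arms (which lie level), x axis 25 to 85 deg clockwise of the vessel's. Origin above the vessel's origin: 87 to 89 mm crooked, 86 to 87.5 just dropped level, 81 home
- cap_top (a point): centre of the cap's top, a boss 31 mm across, 41 mm above its origin. The level cap screws down clockwise: the seal meets the rim some 225 deg after the vessel's x axis, then 20 to 25 deg more to a firm stop, about 250 deg clockwise of it. Forward while crooked it jams. It turns freely (1 to 3 N at an arm) in one sweep or several; a sideways push there does not tip it
- ball_a (a point): centre of the red ball, 19 mm across, at the end of the cap's +x turning arm: a level steel rod 12 mm thick fixed in the skirt, its axis 13 mm above the cap's origin (101 mm above the bench at first, 94 mm when home). Ball centre 90 mm from the cap's axis; the rod is free from 44 to 80 mm from it, to be pushed or gripped
- ball_b (a point): centre of the like ball at the end of the oppopoint (-x) arm
- closed_vessel: the other vessel of the pair, closed, without arms or holder, 77 mm across, 108 mm high, standing loose behind; origin: centre of its underside. Leave it
- sample_bottle: clear plastic sample bottle with a turquoise cap, 53 mm across, 178 mm high, loose, left of the vessel; origin: centre of its underside. Leave it
- wash_bottle: white wash bottle with a bent spout, 62 mm across, 184 mm high, loose, behind to the right; origin: centre of its underside. Leave it
- lab_timer: white digital timer, 64 x 64 x 20 mm, lying to the right of the vessel; origin: centre of its underside. Leave it

How it is judged:
On the way:
1. the cap has been turned backward and has dropped level onto the thread (its +x arm then not more than 15 deg clockwise of the vessel's x axis) (angle between cap's own z axis and vertical below 0.05 rad and z of cap in the frame of vessel below 0.0885 m and y of ball_a in the frame of vessel above -0.023 m), for 0.2 s.
At the end, for the whole second after the job is handed in: The cap sits level (within 1.7 deg) and fully home, within 1 mm of its seat on the rim, turned up to its stop (its arms within about 15 deg of hand-tight), at rest; the closed vessel, sample bottle, wash bottle and timer stand upright within 25 mm of where they were (z of cap in the frame of vessel below 0.082 m and angle between cap's own z axis and vertical below 0.03 rad and x of ball_a in the frame of vessel above -0.053 m and y of ball_a in the frame of vessel above 0.035 m and linear speed of cap below 0.01 m/s and angular speed of cap below 0.1 rad/s and distance of each of closed_vessel, sample_bottle, wash_bottle, lab_timer from where it was at the start of the episode below 0.025 m and angle between each of closed_vessel, sample_bottle, wash_bottle, lab_timer's own z axis and vertical below 0.1 rad); the robot touches nothing.
It fails at once if the cap is turned forward while it is still crooked (tilted over 6 deg, past 115 deg clockwise of the thread start) (angle between cap's own z axis and vertical above 0.1 rad and x of ball_a in the frame of vessel below -0.038 m).
It fails at once if a bystander is knocked over or pushed away ((distance of closed_vessel from where it was at the start of the episode above 0.04 m or angle between closed_vessel's own z axis and vertical above 0.3 rad) or (distance of sample_bottle from where it was at the start of the episode above 0.04 m or angle between sample_bottle's own z axis and vertical above 0.3 rad) or (distance of wash_bottle from where it was at the start of the episode above 0.04 m or angle between wash_bottle's own z axis and vertical above 0.3 rad) or (distance of lab_timer from where it was at the start of the episode above 0.04 m or angle between lab_timer's own z axis and vertical above 0.3 rad)).
It also fails if it takes over 64 s, if anything falls off the work surface, if the arm or the gripper's body presses on something with over 40 N, if the wrist force passes 120 N, or if a joint passes its speed limit or range.

ROBOT

A 6-joint arm with a two-finger parallel gripper is mounted at the origin on a cart in front of the work surface, level with it; the furniture and walls round the work are solid. World frame = base frame: x ahead of the robot, y to its left, z up, the work surface at z = 0. Lengths are in m, angles in rad, forces in N, time in s.
With the tool pointing down it reaches from about 0.35 to 0.775 m from the base axis. Payload 5.5 kg.
Tool frame: the origin (TCP) lies at the very end of the fingers, on their centre line; the grasp point (between the pads) lies 19 mm behind it; z points along the fingers, y is the line along which they close (so a half turn about z gives the same grasp; the last joint's range is limited). The gripper opens to 85 mm and grips with 20 to 120 N. Pads are 22 mm wide; open, the fingers measure 114 mm over their backs; the gripper's body (76 mm by 85 mm) begins 54 mm behind the grasp point. The pads swing forward as they close: fully open they stand 13 mm farther back than shut.
Start: joints at [-1.385, 0.313, 0.046, 1.304, 0, 1.431], TCP at [0.184, -0.545, 0.231] pointing down, gripper open.
Joint ranges: [-2.76, 2.76], [-0.86, 1.69], [-1.03, 1.26], [-2.2, 2.34], [-1.47, 1.5], [-3.14, 3.14]. Speed limits (rad/s): [2.57, 2.57, 3.14, 3.14, 3.14, 3.14].

INTERFACE

Orientations are given as [roll, pitch, yaw] about the fixed x, y, z axes, in that order (R = Rz(yaw) Ry(pitch) Rx(roll)).
In Python, from bench import ctrl gives the robot as it stands.
- The arm moves only by the shell command python3 shift.py 'ROWS' [OPENING]. ROWS is rows parted by semicolons, their numbers by spaces, 1 to 8 of them, each of 6 numbers: dx, dy, dz in m, then a rotation vector rx, ry, rz in rad; each row shifts and turns the commanded pose from where the row before left it, along the tool's axes as they then stand; what a row does not reach is not made up. A row lasts 1/10 s, in which the tool goes at most 0.05 m and 0.15 rad, less where a joint would pass 70% of its speed; a pose out of reach is approached as far as the arm can. OPENING is the opening from 0.0 (shut) to 1.0 (fully open), set as the command begins (- or left out keeps the last). The fingers move at their own pace and stop on an object; the grip force is fixed at half the most. Time passes only in rows, so rows that do not move let the fingers close. It prints the time, the measured TCP pose, the force, the opening and the grip force at its end.
- ctrl.get_state(): the state, without advancing time (a new reading comes with each control period).
- ctrl.grab_frame(name): name is "scene" or "top" or "wrist"; returns the picture (400x640x3 uint8, blue, green, red); there is no depth.
- ctrl.camera_model(name): a dict with "fx", "fy", "cx", "cy" (pixels), "D" ([k1, k2, p1, p2, k3] as OpenCV has them; the pictures are not rectified), "extrinsics" (4x4, takes a point from camera to world coordinates); the wrist camera has in their place "T_tool_cam" (4x4, takes a point from camera to tool coordinates, whose origin is the TCP and whose axes are the flange's). Camera axes: x right, y up, looking along -z (the intrinsics and any distortion apply to the point x, -y, -z); pixel columns grow to the right and rows downward; lengths in m; the calibration is good to about 2 mm. A picture is of the moment at which its call begins: read the wrist's pose just before it. camera_model takes no time and is no camera call.
- ctrl.finish_job(): hands the job in; it is judged then, once.
The state is a dict: "time_s": time; "joint_positions": joint angles; "joint_vel": joint speeds; "tau": joint torques, N m; "tool_pos": TCP position; "ee_rot": TCP orientation; "contact_force": force on the tool from outside, world axes, zero at the start; "wrist_torque": the same for the moment, N m; "grip_width": opening from 0.0 (shut) to 1.0 (fully open); "grip_force": force on a finger pad.
Only numpy, scipy, OpenCV 4.12 (cv2) and the standard library are available. Lean on these libraries where they do the work, as an engineer would, in place of code of your own. Each camera call takes 0.05 s, during which the arm holds its last target. There are 200 camera calls.

## Working session

There is one attempt and no reset: what is moved stays moved. The work goes in short steps, Python scripts to look and compute and a shell command to move; the robot and the scene stay as the last step left them, time stands still between calls to the robot, and variables do not carry over. Pictures are saved under pics/ and viewed, at most 13 in all, crops included, and the job is handed in when it is done.

```bash
ls; mkdir -p pics
python3 - <<'E'
from bench import ctrl
import cv2,json
s=ctrl.get_state();print(s)
for n in("scene","top"):
    cv2.imwrite(f"pics/{n}0.png",ctrl.grab_frame(n));m=ctrl.camera_model(n);print(n,m)
print(ctrl.camera_model("wrist"))
E
```

```text
bench.py
pics
shift.py
{'time_s': 0.0, 'joint_positions': array([-1.38462441e+00,  3.13996329e-01,  4.49661877e-02,  1.30360561e+00,
       -1.14432412e-05,  1.43118967e+00]), 'joint_vel': array([ 7.54487397e-04,  1.29170135e-03, -8.74140952e-05, -6.91724857e-04,
       -7.99953668e-04, -6.50237317e-04]), 'tau': array([-1.29904602e-04, -4.80623960e+01,  2.98534960e+01,  1.91883993e-02,
       -1.98629523e-04,  5.29044840e-06]), 'tool_pos': array([ 0.18391347, -0.54424521,  0.23040597]), 'ee_rot': array([-3.13976954e+00, -2.44630061e-04,  3.25778358e-01]), 'contact_force': array([-1.43343147, -0.69799698,  0.61150283]), 'wrist_torque': array([ 0.02934236,  0.04259218, -0.03619201]), 'grip_force': 0.0, 'grip_width': 0.9993030119812067}
scene {'fx': 424.7441495292818, 'fy': 424.7441495292818, 'cx': 320.0751448152379, 'cy': 201.8179435336791, 'D': array([-0.01011538,  0.        ,  0.        ,  0.        ,  0.        ]), 'extrinsics': array([[ 0.78326519,  0.28457495, -0.55273206,  0.02508621],
       [-0.62157612,  0.34162566, 
[... 433 characters left out ...]
00847276,  0.01682643,  0.23861888],
       [ 0.01492241,  0.18901223,  0.98186134,  1.25997362],
       [ 0.        ,  0.        ,  0.        ,  1.        ]])}
{'fx': 288.96295885263834, 'fy': 288.96295885263834, 'cx': 320.09067580047264, 'cy': 203.06566058426077, 'D': array([-0.04651948,  0.        ,  0.        ,  0.        ,  0.        ]), 'T_tool_cam': array([[-7.82051104e-04,  9.45062420e-01,  3.26888987e-01,
         8.52657555e-02],
       [ 9.99999665e-01,  8.18343858e-04,  2.65069030e-05,
        -8.00702154e-04],
       [-2.42456917e-04,  3.26888898e-01, -9.45062744e-01,
        -1.43572682e-01],
       [ 0.00000000e+00,  0.00000000e+00,  0.00000000e+00,
         1.00000000e+00]])}
```
View pics/scene0.png

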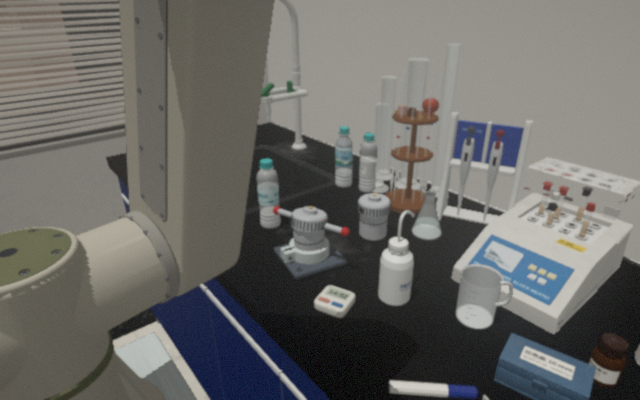

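View pics/top0.png

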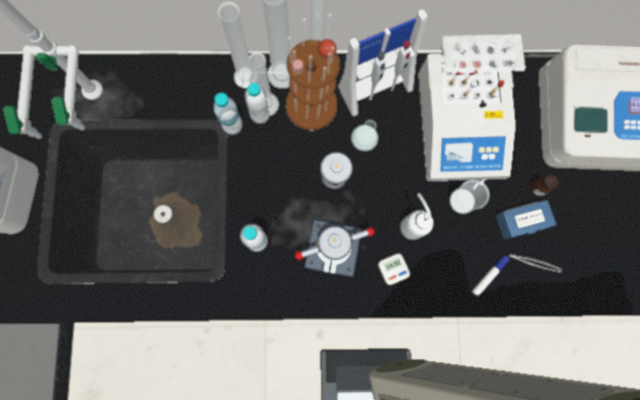

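Create h.py:
```python
import numpy as np,cv2
from scipy.spatial.transform import Rotation as R
from bench import ctrl
def T_tool(s):
    T=np.eye(4);T[:3,:3]=R.from_euler('xyz',s['ee_rot']).as_matrix();T[:3,3]=s['tool_pos'];return T
def cam(n,s=None):
    m=ctrl.camera_model(n);E=m['extrinsics'] if 'extrinsics' in m else T_tool(s)@m['T_tool_cam']
    K=np.array([[m['fx'],0,m['cx']],[0,m['fy'],m['cy']],[0,0,1]]);return K,np.array(m['D']),np.array(E)
def ray(c,px):
    K,D,E=c;u=cv2.undistortPoints(np.array([[px]],float),K,D)[0,0]
    d=E[:3,:3]@np.array([u[0],-u[1],-1]);return E[:3,3],d/np.linalg.norm(d)
def onz(c,px,z):
    o,d=ray(c,px);return o+d*(z-o[2])/d[2]
def tri(r1,r2):
    (o1,d1),(o2,d2)=r1,r2;t=np.linalg.lstsq(np.c_[d1,-d2],o2-o1,rcond=None)[0]
    a,b=o1+t[0]*d1,o2+t[1]*d2;return (a+b)/2,np.linalg.norm(a-b)
def proj(c,P):
    K,D,E=c;q=np.linalg.inv(E)@np.r_[P,1];q=np.array([q[0],-q[1],-q[2]])
    return cv2.projectPoints(q[None],np.zeros(3),np.zeros(3),K,D)[0][0,0]
def reds(im,amin=8):
    h=cv2.cvtColor(im,cv2.COLOR_BGR2HSV);m=(((h[...,0]<8)|(h[...,0]>172))&(h[...,1]>130)&(h[...,2]>70)).astype(np.uint8)
    n,_,st,ce=cv2.connectedComponentsWithStats(m);return [(ce[i].round(1),st[i,4]) for i in range(1,n) if st[i,4]>=amin]
```

Run:
```python
from h import *
s=cv2.imread('pics/scene0.png');t=cv2.imread('pics/top0.png')
print(reds(s,3));print(reds(t,3))
S,T=cam('scene'),cam('top')
def near(l,p): return min(l,key=lambda x:np.hypot(*(x[0]-p)))[0]
for ps,pt in(((279,211),(299,256)),((345,231),(371,232))):
    a,b=near(reds(s),ps),near(reds(t),pt);print(a,b,tri(ray(S,a),ray(T,b)))
for n,p,z in(('closed',(336,165),.108),('samp',(255,233),.178),('timer',(394,268),.02),('wash',(416,224),.15),('captop',(334,243),.128)): print(n,onz(T,p,z))
a=cv2.resize(s[190:290,255:375],None,fx=5,fy=5,interpolation=2)
cv2.imwrite('pics/c1.png',a)
```

```text
[(array([426.2, 101.8]), np.int32(5)), (array([432.7, 103.3]), np.int32(3)), (array([590.9, 206.4]), np.int32(21)), (array([275.6, 209. ]), np.int32(20)), (array([345. , 231.1]), np.int32(61))]
[(array([325. ,  47.3]), np.int32(178)), (array([406.2,  44.1]), np.int32(22)), (array([334. ,  51.5]), np.int32(4)), (array([500.6,  83.1]), np.int32(17)), (array([370.7, 231.1]), np.int32(57)), (array([298. , 255.6]), np.int32(62))]
[275.6 209. ] [298.  255.6] (array([0.478442  , 0.2542913 , 0.09923155]), np.float64(0.0014450649301935474))
[345.  231.1] [370.7 231.1] (array([0.53537743, 0.07878726, 0.09881842]), np.float64(0.002052138336387325))
closed [0.69915248 0.15919573 0.108     ]
samp [0.52446495 0.34885249 0.178     ]
timer [0.45126374 0.01123132 0.02      ]
wash [ 0.54532927 -0.0204162   0.15      ]
captop [0.50536357 0.16918368 0.128     ]
```

View pics/c1.png

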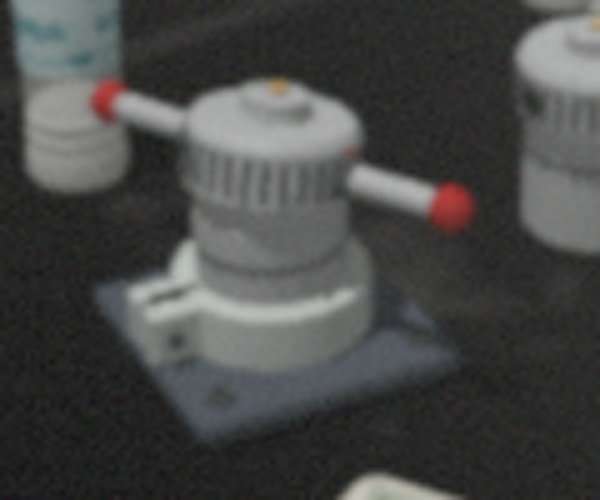

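Balls triangulate 184 mm apart at z≈99 mm, centre ≈(0.507, 0.166). The scene crop shows a small red mark by the right arm at crop pixel (349,152), so ball_a appears to be the right ball, at about −72°. I'll check that with the wrist camera, and look for the vessel's red line.

```bash
r1='0.0365 -0.0306 -0.003 0 0 0'
python3 shift.py '0.0365 -0.0306 -0.003 0 0 0;0.0365 -0.0306 -0.003 0 0 0;0.0365 -0.0306 -0.003 0 0 0;0.0365 -0.0306 -0.003 0 0 0;0.0365 -0.0306 -0.003 0 0 0;0.0365 -0.0306 -0.003 0 0 0;0.0365 -0.0306 -0.003 0 0 0;0.0365 -0.0306 -0.003 0 0 0'
python3 shift.py '0.0365 -0.0306 -0.003 0 0 0;0.0365 -0.0306 -0.003 0 0 0;0.0365 -0.0306 -0.003 0 0 0;0.0365 -0.0306 -0.003 0 0 0;0.0365 -0.0306 -0.003 0 0 0;0.0365 -0.0306 -0.003 0 0 0;0.0365 -0.0306 -0.003 0 0 0;0.0365 -0.0306 -0.003 0 0 0'
python3 shift.py '0 0 0 0 0 -0.13;0 0 0 0 0 -0.13;0 0 0 0 0 -0.13;0 0 0 0 0 -0.13;0 0 0 0 0 -0.13;0 0 0 0 0 -0.13;0 0 0 0 0 -0.13;0 0 0 0 0 -0.13'
python3 shift.py '0 0 0 0 0 -0.13;0 0 0 0 0 -0.13;0 0 0 0 0 -0.13;0 0 0 0 0 -0.13;0 0 0 0 0 -0.13;0 0 0 0 0 -0.13;0 0 0 0 0 -0.13;0 0 0 0 0 -0.13'
python3 shift.py '0 0 0 0 0 -0.13;0 0 0 0 0 -0.13;0 0 0 0 0 -0.13;0 0 0 0 0 -0.13;0 0 0 0 0 -0.13;0 0 0 0 0 -0.13;0 0 0 0 0 -0.13;0 0 0 0 0 -0.13'
python3 shift.py '0 0 0 0 0 -0.13;0 0 0 0 0 -0.13;0 0 0 0 0 -0.13;0 0 0 0 0 -0.13;0 0 0 0 0 -0.13;0 0 0 0 0 -0.13;0 0 0 0 0 -0.13;0 0 0 0 0 -0.13'
python3 shift.py '0 0 0 0 0 -0.13;0 0 0 0 0 -0.13;0 0 0 0 0 -0.13;0 0 0 0 0 -0.13;0 0 0 0 0 -0.13;0 0 0 0 0 -0.13;0 0 0 0 0 -0.13;0 0 0 0 0 -0.13'
python3 - <<'E'
from h import *
s=ctrl.get_state();im=ctrl.grab_frame('wrist');print(s['time_s'],s['tool_pos'],s['ee_rot'],s['joint_positions'])
cv2.imwrite('pics/w0.png',im)
c=cam('wrist',s);p=proj(c,[.507,.1665,.09]);print(p,reds(im,3))
x,y=p.astype(int);x0=max(0,x-130);y0=max(0,y-100);print(x0,y0)
cv2.imwrite('pics/w0c.png',cv2.resize(im[y0:y0+200,x0:x0+260],None,fx=3,fy=3,interpolation=2))
E
```

```text
time_s: 0.9
tool_pos: [0.3827, -0.2175, 0.2552]
ee_rot: [-3.142, 0.0, 0.325]
contact_force: [0.8, -1.1, -0.2]
grip_width: 1.0
grip_force: 0.0
time_s: 1.7
tool_pos: [0.5811, 0.108, 0.279]
ee_rot: [3.142, 0.001, 0.326]
contact_force: [0.9, -0.9, 0.3]
grip_width: 1.005
grip_force: 0.0
time_s: 2.5
tool_pos: [0.5803, 0.106, 0.2787]
ee_rot: [-3.14, 0.0, 1.371]
contact_force: [-0.8, -0.0, -0.7]
grip_width: 1.003
grip_force: 0.0
time_s: 3.3
tool_pos: [0.5803, 0.106, 0.2787]
ee_rot: [-3.141, -0.001, 2.411]
contact_force: [-0.3, -0.3, 0.1]
grip_width: 1.0
grip_force: 0.0
time_s: 4.1
tool_pos: [0.5803, 0.106, 0.2787]
ee_rot: [3.141, -0.001, -2.832]
contact_force: [-0.5, -0.8, -0.7]
grip_width: 1.003
grip_force: 0.0
time_s: 4.9
tool_pos: [0.5803, 0.1059, 0.2787]
ee_rot: [3.14, -0.0, -1.792]
contact_force: [-0.1, 0.4, 0.2]
grip_width: 1.001
grip_force: 0.0
time_s: 5.7
tool_pos: [0.5803, 0.106, 0.2787]
ee_rot: [3.141, 0.001, -0.752]
contact_force: [-0.7, 0.6, 0.2]
grip_width: 1.001
grip_force: 0.0
5.7 [0.58032003 0.10595549 0.27869562] [ 3.14068674e+00  7.55956236e-04 -7.52009019e-01] [ 4.46073639e-02  3.37600564e-01  1.95302758e-01  1.42967476e+00
 -9.28469096e-05 -2.34497656e+00]
[325.48561342 249.91308149] [(array([364.3, 193.2]), np.int32(198)), (array([435.8, 199.4]), np.int32(40)), (array([293.2, 307.5]), np.int32(136))]
195 149
```

View pics/w0c.png

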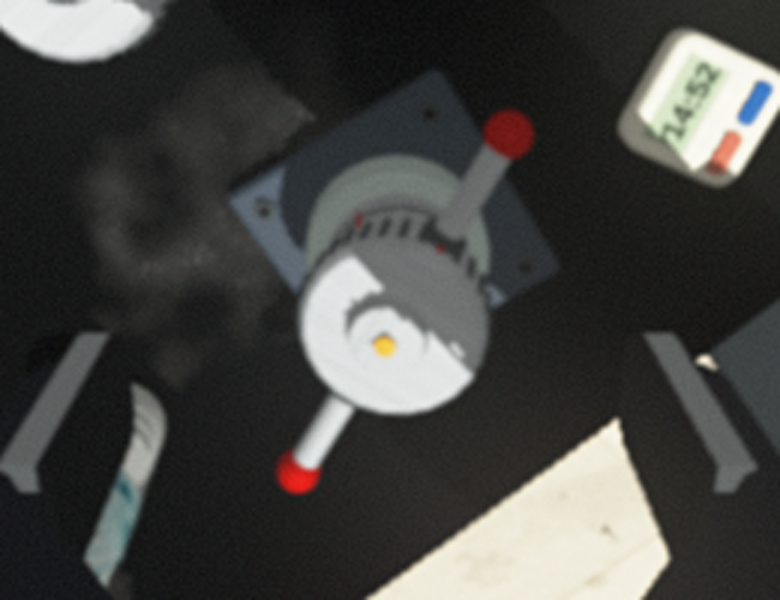

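The red mark at crop (440,246) confirms ball_a is the upper-right ball at full-image (364,193). The vessel's red line shows at crop (358,218), full (314.3,221.7).

Run:
```python
from h import *
s=ctrl.get_state();W,S,T=cam('wrist',s),cam('scene'),cam('top')
a=[onz(W,(364.3,193.2),.101),tri(ray(W,(364.3,193.2)),ray(T,(370.7,231.1))),tri(ray(W,(364.3,193.2)),ray(S,(345,231.1)))]
b=[onz(W,(293.2,307.5),.101),tri(ray(W,(293.2,307.5)),ray(T,(298,255.6)))]
print(a);print(b);C=(a[0]+b[0])/2;d=a[0]-b[0];print('C',C,'len',np.linalg.norm(d),'phi',np.degrees(np.arctan2(d[1],d[0])))
o,r=ray(W,(314.3,221.7))
for z in np.arange(.05,.09,.005):
    p=o+r*(z-o[2])/r[2]-C;print(round(z,3),np.hypot(p[0],p[1]).round(4),np.degrees(np.arctan2(p[1],p[0])).round(1))
```

```text
[array([0.53504661, 0.07915666, 0.101     ]), (array([0.53572012, 0.07886575, 0.10315134]), np.float64(0.00021140928891360985)), (array([0.53436382, 0.07928946, 0.09878116]), np.float64(0.00018153401821338245))]
[array([0.47622158, 0.25367932, 0.101     ]), (array([0.47801182, 0.25315346, 0.10304736]), np.float64(0.0021171746457204293))]
C [0.50563409 0.16641799 0.101     ] len 0.18416986954955894 phi -71.37297194867394
0.05 0.0283 -9.5
0.055 0.03 -11.9
0.06 0.0318 -14.0
0.065 0.0336 -15.9
0.07 0.0354 -17.6
0.075 0.0373 -19.1
0.08 0.0392 -20.5
0.085 0.0411 -21.7
```

Vessel x axis ≈ −16°, cap ≈ −71° (55° clockwise of it, within range). Next I hover over arm b with the fingers part open and the tool x axis pointing inward.

```bash
python3 shift.py '0 0 0 0 0 0.1235;0 0 0 0 0 0.1235;0 0 0 0 0 0.1235;0 0 0 0 0 0.1235' 0.35
python3 shift.py '-0.036 0.013 0 0 0 0;-0.036 0.013 0 0 0 0;-0.036 0.013 0 0 0 0;-0.035 0.0126 0 0 0 0;0 0 0.04 0 0 0;0 0 0.04 0 0 0;0 0 0.04 0 0 0;0 0 0 0 0 0'
python3 - <<'E'
from h import *
s=ctrl.get_state();im=ctrl.grab_frame('wrist');print(s['tool_pos'],s['ee_rot'])
cv2.imwrite('pics/w1.png',im);W=cam('wrist',s);T=cam('top')
l=reds(im,5);print(l)
for p,_ in l: print(onz(W,p,.101),tri(ray(W,p),ray(T,(298,255.6))))
E
```

```text
time_s: 6.15
tool_pos: [0.5804, 0.106, 0.2788]
ee_rot: [3.141, 0.0, -1.259]
contact_force: [0.6, -0.1, -0.1]
grip_width: 0.354
grip_force: 0.0
time_s: 6.95
tool_pos: [0.4821, 0.2244, 0.1537]
ee_rot: [3.13, 0.0, -1.253]
contact_force: [-0.7, -1.1, 0.8]
grip_width: 0.348
grip_force: 0.0
[0.48212108 0.22437837 0.15368534] [ 3.13016655e+00  2.87780490e-04 -1.25302533e+00]
[(array([307.6,  69.1]), np.int32(17)), (array([313.1, 257.9]), np.int32(409))]
[0.52238058 0.12786002 0.101     ] (array([0.425287  , 0.23430744, 1.20681583]), np.float64(0.0629589775141336))
[0.47855812 0.25368914 0.101     ] (array([0.47874254, 0.25382417, 0.10093226]), np.float64(0.000435576098647522))
```

View pics/w1.png

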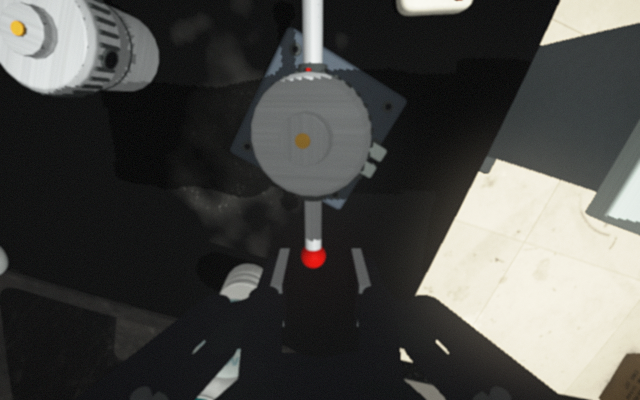

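Ball b is at (313,258) between the fingers, with the rod slightly left of their midline. It triangulates at (0.4787, 0.2537, 0.101), matching the text. Shift 5 mm in y, then descend.

```bash
python3 shift.py '0 -0.005 0 0 0 0;0 0 0.025 0 0 0;0 0 0.025 0 0 0;0 0 0 0 0 0;0 0 0 0 0 0'
python3 shift.py '0 0 0.012 0 0 0;0 0 0.012 0 0 0;0 0 0 0 0 0;0 0 0 0 0 0'
```

```text
time_s: 7.5
tool_pos: [0.493, 0.2274, 0.1113]
ee_rot: [-3.139, -0.0, -1.252]
contact_force: [-0.5, -0.1, 0.6]
grip_width: 0.345
grip_force: 0.0
time_s: 7.9
tool_pos: [0.4911, 0.227, 0.0849]
ee_rot: [3.141, -0.0, -1.251]
contact_force: [-0.6, 0.3, 0.8]
grip_width: 0.349
grip_force: 0.0
```

```bash
python3 shift.py '0 0.004 0.004 0 0 0;0 0 0 0 0 0;0 0 0 0 0 0;0 0 0 0 0 0' 0.22
python3 shift.py '0.0003 0.0061 0 0 0 -0.1;0.0003 0.0061 0 0 0 -0.1;0.0003 0.0061 0 0 0 -0.1;0.0003 0.0061 0 0 0 -0.1;0 0 0 0 0 0;0 0 0 0 0 0'
cat > look.py <<'E'
from h import *
import sys
C=np.array([.5064,.1672])
s=ctrl.get_state();p=s['tool_pos'][:2]-C
print('tool r',np.hypot(*p).round(4),'ang',np.degrees(np.arctan2(p[1],p[0])).round(1),'yaw',np.degrees(s['ee_rot'][2]).round(1),'F',s['contact_force'].round(1),'M',s['wrist_torque'].round(2),'j6',s['joint_positions'][5].round(2))
S,T=cam('scene'),cam('top');a,b=ctrl.grab_frame('scene'),ctrl.grab_frame('top')
for c,im in((S,a),(T,b)):
    for q,n in reds(im,5):
        X=onz(c,q,.1);d=X[:2]-C
        if .07<np.hypot(*d)<.11: print('ball',q,n,X[:2].round(4),'ang',np.degrees(np.arctan2(d[1],d[0])).round(1),'r',np.hypot(*d).round(4))
cv2.imwrite(f'pics/l{sys.argv[1]}s.png',a);cv2.imwrite(f'pics/l{sys.argv[1]}t.png',b)
E
python3 look.py 1
```

```text
time_s: 8.3
tool_pos: [0.4878, 0.2259, 0.0815]
ee_rot: [-3.141, -0.0, -1.251]
contact_force: [0.1, 0.1, -0.9]
grip_width: 0.217
grip_force: 0.0
time_s: 8.9
tool_pos: [0.4667, 0.2138, 0.0814]
ee_rot: [-3.141, -0.0, -0.854]
contact_force: [0.7, -0.9, 0.4]
grip_width: 0.221
grip_force: 0.0
tool r 0.0612 ang 130.4 yaw -48.9 F [ 0.7 -0.9  0.4] M [ 0.01 -0.02 -0.02] j6 -2.01
ball [269.2 215.6] 23 [0.4486 0.2355] ang 130.2 r 0.0895
ball [350.3 224.7] 52 [0.5594 0.0906] ang -55.3 r 0.0932
ball [364.7 219.8] 56 [0.5637 0.0919] ang -52.7 r 0.0946
```

```bash
python3 shift.py '0.0003 0.0061 0 0 0 -0.1;0.0003 0.0061 0 0 0 -0.1;0.0003 0.0061 0 0 0 -0.1;0.0003 0.0061 0 0 0 -0.1;0.0003 0.0061 0 0 0 -0.1;0 0 0 0 0 0;0 0 0 0 0 0'
python3 look.py 2
python3 shift.py '0.0002 0.005 0 0 0 -0.08;0.0002 0.005 0 0 0 -0.08;0 0 0 0 0 0;0 0 0 0 0 0'
python3 look.py 3
python3 - <<'E'
from h import *
s=cv2.imread('pics/l3s.png');cv2.imwrite('pics/l3c.png',cv2.resize(s[190:290,255:375],None,fx=5,fy=5,interpolation=2))
E
```

```text
time_s: 9.7
tool_pos: [0.4497, 0.1889, 0.0812]
ee_rot: [3.141, -0.0, -0.355]
contact_force: [-0.2, 0.2, 0.1]
grip_width: 0.218
grip_force: 0.0
tool r 0.0607 ang 159.1 yaw -20.3 F [-0.2  0.2  0.1] M [-0.02 -0.02  0.04] j6 -2.55
ball [349.  214.1] 44 [0.5892 0.1279] ang -25.4 r 0.0917
ball [267.3 225.7] 41 [0.421  0.1996] ang 159.2 r 0.0913
ball [349.  208.2] 55 [0.5926 0.1293] ang -23.8 r 0.0942
time_s: 10.2
tool_pos: [0.4469, 0.1793, 0.0812]
ee_rot: [3.141, -0.0, -0.194]
contact_force: [-0.5, -0.0, -0.3]
grip_width: 0.223
grip_force: 0.0
tool r 0.0607 ang 168.5 yaw -11.1 F [-0.5 -0.  -0.3] M [ 0.04 -0.07  0.03] j6 -2.73
ball [346.8 211.7] 26 [0.5931 0.1396] ang -17.6 r 0.091
ball [268.8 229.1] 46 [0.4158 0.1853] ang 168.7 r 0.0924
ball [342.8 206.3] 41 [0.5974 0.1442] ang -14.2 r 0.0939
```

View pics/l3c.png

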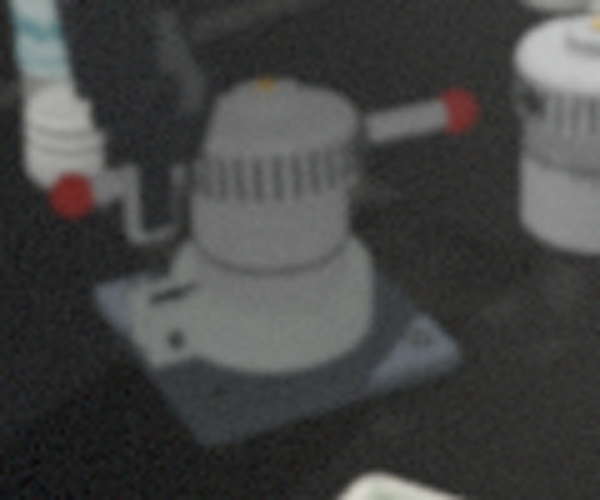

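The cap now reads ≈ −14°, i.e. at the vessel x axis. I'll check the tilt by triangulating the orange dot at the cap's top centre, before and now.

```bash
cat > dot.py <<'E'
from h import *
import sys
S,T=cam('scene'),cam('top')
def od(im,c):
    h=cv2.cvtColor(im,cv2.COLOR_BGR2HSV);m=((h[...,0]>9)&(h[...,0]<32)&(h[...,1]>80)&(h[...,2]>60)).astype(np.uint8)
    g=proj(c,[.5064,.1672,.128]);n,_,st,ce=cv2.connectedComponentsWithStats(m)
    k=[(np.hypot(*(ce[i]-g)),*ce[i].round(1),st[i,4]) for i in range(1,n) if np.hypot(*(ce[i]-g))<14];return sorted(k,key=lambda q:-q[3])
for a,b in(('scene0','top0'),*[(f'l{i}s',f'l{i}t') for i in sys.argv[1:]]):
    p,q=od(cv2.imread(f'pics/{a}.png'),S),od(cv2.imread(f'pics/{b}.png'),T)
    print(a,p[:2],q[:2])
    if p and q: print(tri(ray(S,p[0][1:3]),ray(T,q[0][1:3])))
    elif p: print('S z.128',onz(S,p[0][1:3],.128))
print('exp px level',proj(S,[.5064,.1672,.1275]),proj(T,[.5064,.1672,.1275]))
E
python3 dot.py 1 2 3
```

```text
scene0 [(np.float64(2.146843382481735), np.float64(310.0), np.float64(206.3), np.int32(7))] [(np.float64(3.0679621265849017), np.float64(334.5), np.float64(239.5), np.int32(4))]
(array([0.51284361, 0.16830411, 0.12867223]), np.float64(0.0015211243406740176))
l1s [(np.float64(1.6229991743931627), np.float64(309.5), np.float64(206.5), np.int32(4))] []
S z.128 [0.51147893 0.16955857 0.128     ]
l2s [(np.float64(1.2645569677508426), np.float64(307.8), np.float64(206.4), np.int32(5))] []
S z.128 [0.50893878 0.17229033 0.128     ]
l3s [(np.float64(1.3239767411209367), np.float64(307.5), np.float64(206.5), np.int32(4))] []
S z.128 [0.5081537  0.17232479 0.128     ]
exp px level [308.2853078  207.77691881] [334.82498708 242.57134055]
```

The dot reads (0.508, 0.172), where a level cap would put it near (0.506, 0.166), so it is still crooked. Continue backward in small steps and use the wrist view too.

```bash
cat > wd.py <<'E'
from h import *
import sys
s=ctrl.get_state();im=ctrl.grab_frame('wrist');c=cam('wrist',s);cv2.imwrite(f'pics/wd{sys.argv[1]}.png',im)
h=cv2.cvtColor(im,cv2.COLOR_BGR2HSV);m=((h[...,0]>9)&(h[...,0]<32)&(h[...,1]>90)&(h[...,2]>60)).astype(np.uint8)
g=proj(c,[.506,.1665,.128]);n,_,st,ce=cv2.connectedComponentsWithStats(m)
print('exp',g.round(1))
for i in range(1,n):
    if st[i,4]>8 and np.hypot(*(ce[i]-g))<60: print(ce[i].round(1),st[i,4],onz(c,ce[i],.128).round(4))
for q,k in reds(im,5): print('red',q,k,onz(c,q,.1)[:2].round(4))
E
python3 wd.py 3
python3 shift.py '0.0002 0.005 0 0 0 -0.08;0 0 0 0 0 0;0 0 0 0 0 0'
python3 wd.py 4; python3 look.py 4;python3 dot.py 4 | tail -4
```

```text
exp [327.2 177.8]
[311.7 175.4] 532 [0.5079 0.1716 0.128 ]
red [327.4  54.7] 44 [0.5478 0.1579]
red [527.5 204.8] 6 [0.4683 0.077 ]
red [521.1 209.3] 9 [0.4666 0.0801]
red [314.7 333.2] 680 [0.4146 0.1899]
time_s: 10.65
tool_pos: [0.4461, 0.1744, 0.0813]
ee_rot: [3.141, -0.0, -0.114]
contact_force: [1.0, 0.6, 0.8]
grip_width: 0.218
grip_force: 0.0
exp [326.3 178.2]
[333.2 178. ] 510 [0.5058 0.1641 0.128 ]
red [342.4  59.5] 41 [0.5461 0.1552]
red [528.  215.2] 9 [0.4702 0.0731]
red [520.3 218.8] 6 [0.4688 0.0767]
red [512.9 223.2] 11 [0.4669 0.0801]
red [313.1 331. ] 635 [0.4147 0.183 ]
tool r 0.0607 ang 173.2 yaw -6.5 F [-0.1  0.   0.5] M [0.01 0.01 0.01] j6 -2.82
ball [346.1 212.1] 25 [0.5906 0.1392] ang -18.4 r 0.0888
ball [269.4 231.5] 53 [0.4114 0.176 ] ang 174.7 r 0.0954
ball [341.8 206.5] 41 [0.5969 0.1467] ang -12.8 r 0.0928
(array([0.51284361, 0.16830411, 0.12867223]), np.float64(0.0015211243406740176))
l4s [(np.float64(1.4468300463594408), np.float64(308.5), np.float64(209.0), np.int32(2))] []
S z.128 [0.50273287 0.16155366 0.128     ]
exp px level [308.2853078  207.77691881] [334.82498708 242.57134055]
```

Dropped: the dot jumped 7.5 mm back onto the axis. Now turn forward.

```bash
python3 shift.py '0 0 0 0 0 0;0 0 0 0 0 0;0 0 0 0 0 0'|head -2
python3 shift.py '0.0003 -0.0061 0 0 0 0.1;0.0003 -0.0061 0 0 0 0.1;0.0003 -0.0061 0 0 0 0.1;0.0003 -0.0061 0 0 0 0.1;0.0003 -0.0061 0 0 0 0.1;0.0003 -0.0061 0 0 0 0.1;0.0003 -0.0061 0 0 0 0.1;0.0003 -0.0061 0 0 0 0.1'
python3 wd.py 5
python3 shift.py '0.0003 -0.0061 0 0 0 0.1;0.0003 -0.0061 0 0 0 0.1;0.0003 -0.0061 0 0 0 0.1;0.0003 -0.0061 0 0 0 0.1;0.0003 -0.0061 0 0 0 0.1;0.0003 -0.0061 0 0 0 0.1;0.0003 -0.0061 0 0 0 0.1;0.0003 -0.0061 0 0 0 0.1'
python3 look.py 6;python3 wd.py 6
```

```text
time_s: 11.1
tool_pos: [0.446, 0.1744, 0.0813]
time_s: 11.9
tool_pos: [0.4688, 0.2155, 0.0809]
ee_rot: [3.14, -0.0, -0.916]
contact_force: [-0.4, -2.1, -1.7]
grip_width: 0.219
grip_force: 0.8
exp [324.9 172.6]
[325.9 174.8] 504 [0.5052 0.1669 0.128 ]
red [559.6  29.5] 419 [0.4636 0.0685]
red [322.7  55.7] 43 [0.531  0.1348]
red [326.9 329.6] 719 [0.4475 0.2393]
time_s: 12.75
tool_pos: [0.5146, 0.228, 0.081]
ee_rot: [3.14, -0.001, -1.713]
contact_force: [-2.3, -1.3, 0.3]
grip_width: 0.22
grip_force: 0.9
tool r 0.0613 ang 82.3 yaw -98.2 F [-2.3 -1.3  0.3] M [-0.17  0.34  0.03] j6 -1.15
ball [332.4 238.6] 63 [0.4939 0.0715] ang -97.4 r 0.0966
ball [372.5 248.1] 58 [0.4951 0.0754] ang -97.0 r 0.0925
exp [324.8 168.4]
[323.8 166.8] 503 [0.5062 0.1659 0.128 ]
red [323.1  48.6] 39 [0.5006 0.1253]
red [323.8 322.4] 719 [0.5182 0.2557]
```

```bash
python3 shift.py '0.0003 -0.0061 0 0 0 0.1;0.0003 -0.0061 0 0 0 0.1;0.0003 -0.0061 0 0 0 0.1;0.0003 -0.0061 0 0 0 0.1;0.0003 -0.0061 0 0 0 0.1;0.0003 -0.0061 0 0 0 0.1;0.0003 -0.0061 0 0 0 0.1;0.0003 -0.0061 0 0 0 0.1'|sed -n 2,4p
python3 shift.py '0.0003 -0.0061 0 0 0 0.1;0.0003 -0.0061 0 0 0 0.1;0.0003 -0.0061 0 0 0 0.1;0.0003 -0.0061 0 0 0 0.1;0.0003 -0.0061 0 0 0 0.1;0.0003 -0.0061 0 0 0 0.1;0.0003 -0.0061 0 0 0 0.1;0.0003 -0.0061 0 0 0 0.1'|sed -n 2,4p
python3 wd.py 7
python3 shift.py '0.0003 -0.0061 0 0 0 0.1;0.0003 -0.0061 0 0 0 0.1;0.0003 -0.0061 0 0 0 0.1;0.0003 -0.0061 0 0 0 0.1;0.0003 -0.0061 0 0 0 0.1;0.0003 -0.0061 0 0 0 0.1'
python3 look.py 8;python3 wd.py 8
```

```text
tool_pos: [0.5553, 0.2037, 0.081]
ee_rot: [3.141, -0.001, -2.512]
contact_force: [-1.1, 1.3, -1.3]
tool_pos: [0.5668, 0.1579, 0.0812]
ee_rot: [3.14, -0.0, 2.972]
contact_force: [0.2, 2.0, -0.8]
exp [311.9 172.7]
[301.3 166.2] 480 [0.5032 0.1634 0.128 ]
red [287.9  52.3] 35 [0.4631 0.164 ]
red [79.6 63.2] 41 [0.4507 0.0794]
red [328.5 322.9] 566 [0.5949 0.1587]
time_s: 15.15
tool_pos: [0.5515, 0.1253, 0.0817]
ee_rot: [3.139, 0.001, 2.373]
contact_force: [2.8, 1.0, -1.9]
grip_width: 0.217
grip_force: 1.2
tool r 0.0616 ang -42.8 yaw 135.9 F [ 2.8  1.  -1.9] M [ 0.25 -0.53 -0.04] j6 0.85
ball [349.8 221.5] 40 [0.5679 0.1016] ang -46.8 r 0.0899
ball [265.5 225.6] 43 [0.4183 0.2024] ang 158.2 r 0.0948
ball [312.  276.1] 63 [0.4304 0.2211] ang 144.7 r 0.0932
exp [314.7 176.4]
[305.6 172.1] 451 [0.5028 0.1653 0.128 ]
red [295.2  58.7] 40 [0.4711 0.1891]
red [107.9 204.9] 160 [0.4524 0.0817]
red [327.1 323.8] 608 [0.5735 0.1092]
```

```bash
python3 shift.py '0.0003 -0.0061 0 0 0 0.1;0.0003 -0.0061 0 0 0 0.1;0.0003 -0.0061 0 0 0 0.1;0.0003 -0.0061 0 0 0 0.1'|sed -n 2,4p
python3 shift.py '0.0002 -0.0049 0 0 0 0.08;0.0002 -0.0049 0 0 0 0.08;0.0002 -0.0049 0 0 0 0.08'|sed -n 2,4p
python3 wd.py 9; python3 look.py 9
```

```text
tool_pos: [0.5313, 0.1114, 0.0815]
ee_rot: [3.14, 0.001, 1.973]
contact_force: [1.3, -0.3, -0.6]
tool_pos: [0.5171, 0.1073, 0.0816]
ee_rot: [3.14, 0.001, 1.733]
contact_force: [1.4, -0.5, 0.8]
exp [314.  179.7]
[306.6 177.5] 432 [0.5034 0.1669 0.128 ]
red [294.5  64.9] 37 [0.4917 0.2044]
red [199.3 300.8] 139 [0.457  0.0848]
red [329.  325.8] 552 [0.5272 0.08  ]
tool r 0.0607 ang -80.9 yaw 99.1 F [-0.9 -0.3 -0.1] M [-0.01  0.12 -0.02] j6 1.46
ball [275.9 211.2] 19 [0.4716 0.2437] ang 114.5 r 0.0841
ball [342.1 235.6] 47 [0.5165 0.0679] ang -84.2 r 0.0998
ball [297.4 255. ] 57 [0.4805 0.2553] ang 106.4 r 0.0919
```

```bash
for i in 1; do python3 shift.py '0.0001 -0.0031 0 0 0 0.05;0.0001 -0.0031 0 0 0 0.05;0 0 0 0 0 0'|sed -n 2,4p; done
python3 wd.py 10|tail -1
python3 shift.py '0.0001 -0.0031 0 0 0 0.05;0.0001 -0.0031 0 0 0 0.05;0 0 0 0 0 0'|sed -n 2,4p
python3 wd.py 11|tail -1
python3 shift.py '0.0001 -0.0031 0 0 0 0.05;0 0 0 0 0 0'|sed -n 2,4p
python3 wd.py 12|tail -1;python3 look.py 12
```

```text
tool_pos: [0.5103, 0.1068, 0.0813]
ee_rot: [-3.141, 0.0, 1.635]
contact_force: [-0.0, -0.0, 0.2]
red [327.8 327.1] 590 [0.5169 0.0781]
tool_pos: [0.504, 0.1067, 0.0812]
ee_rot: [-3.141, 0.0, 1.534]
contact_force: [-0.3, 0.6, 0.1]
red [328.  327.7] 610 [0.5078 0.0772]
tool_pos: [0.5009, 0.1069, 0.0812]
ee_rot: [-3.141, 0.0, 1.484]
contact_force: [0.3, 0.2, 0.7]
red [328.3 328.1] 595 [0.5033 0.077 ]
tool r 0.0605 ang -95.1 yaw 85.1 F [-0.2  0.2 -0.5] M [0.03 0.03 0.05] j6 1.71
ball [282.8 206.7] 31 [0.4961 0.2524] ang 96.9 r 0.0858
ball [334.5 239.8] 46 [0.4942 0.0653] ang -96.8 r 0.1027
ball [296.  245.3] 56 [0.5036 0.2586] ang 91.7 r 0.0914
```

```bash
python3 - <<'E'
from h import *
s=ctrl.get_state();S,T,W=cam('scene'),cam('top'),cam('wrist',s)
print(tri(ray(S,(282.8,206.7)),ray(T,(296,245.3))),tri(ray(S,(334.5,239.8)),ray(W,(328.3,328.1))))
E
python3 dot.py 12|sed -n 3,9p
python3 -c "
import cv2
s=cv2.imread('pics/l12s.png');cv2.imwrite('pics/l12c.png',cv2.resize(s[180:290,245:375],None,fx=5,fy=5,interpolation=2))"
```

```text
(array([0.50262456, 0.25947542, 0.09536266]), np.float64(0.003322662933482029)) (array([0.50206812, 0.07258818, 0.09413592]), np.float64(0.002804752469742218))
l12s [(np.float64(4.1330624322351), np.float64(307.0), np.float64(211.5), np.int32(2))] [(np.float64(1.2115927914785445), np.float64(335.0), np.float64(243.8), np.int32(4))]
(array([0.50353544, 0.16684154, 0.11972985]), np.float64(0.0017913295766914432))
exp px level [308.2853078  207.77691881] [334.82498708 242.57134055]
```

View pics/l12c.png

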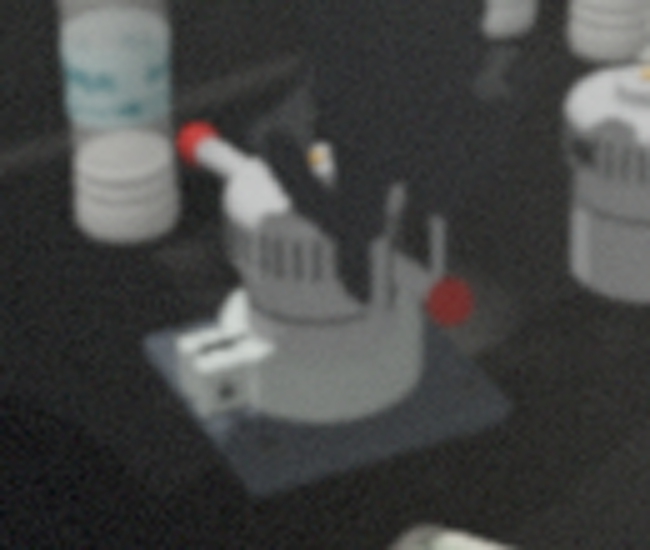

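The cap is level and nearly down (balls at z≈94–95 mm), but there is no stop force yet. Keep turning until the ball stops advancing.

```bash
for k in 1; do
python3 shift.py '0.0001 -0.0031 0 0 0 0.05;0 0 0 0 0 0'|sed -n 2,6p; python3 wd.py 13|tail -1
python3 shift.py '0.0001 -0.0031 0 0 0 0.05;0 0 0 0 0 0'|sed -n 2,6p; python3 wd.py 14|tail -1
python3 shift.py '0.0001 -0.0031 0 0 0 0.05;0 0 0 0 0 0'|sed -n 2,6p; python3 wd.py 15|tail -1
done
```

```text
tool_pos: [0.4979, 0.1072, 0.0812]
ee_rot: [-3.141, 0.0, 1.433]
contact_force: [-0.7, 0.5, 0.4]
grip_width: 0.219
grip_force: 0.0
red [328.7 328.1] 572 [0.4988 0.0772]
tool_pos: [0.4948, 0.1078, 0.0812]
ee_rot: [-3.141, 0.0, 1.383]
contact_force: [-0.3, 0.9, 0.5]
grip_width: 0.222
grip_force: 0.0
red [328.8 328.2] 570 [0.4943 0.0777]
tool_pos: [0.4918, 0.1084, 0.0813]
ee_rot: [-3.141, 0.0, 1.333]
contact_force: [0.2, -0.1, -0.4]
grip_width: 0.216
grip_force: 0.0
red [328.8 328.4] 564 [0.4897 0.0783]
```

```bash
python3 shift.py '0.0001 -0.0031 0 0 0 0.05;0.0001 -0.0031 0 0 0 0.05'|sed -n 2,6p; python3 wd.py 16|grep -v exp
python3 shift.py '0.0001 -0.0031 0 0 0 0.05;0.0001 -0.0031 0 0 0 0.05'|sed -n 2,6p; python3 wd.py 17|tail -1;python3 look.py 17;python3 dot.py 17|sed -n 3,5p
```

```text
tool_pos: [0.4866, 0.11, 0.0813]
ee_rot: [3.141, 0.0, 1.232]
contact_force: [0.5, -0.9, -0.6]
grip_width: 0.224
grip_force: 0.7
[312.5 181.6] 425 [0.5042 0.1673 0.128 ]
red [303.   68.9] 36 [0.5133 0.2053]
red [329.3 328.2] 534 [0.4816 0.0803]
red [296.7 336. ] 58 [0.4629 0.0811]
tool_pos: [0.4809, 0.1123, 0.0814]
ee_rot: [3.14, 0.0, 1.132]
contact_force: [2.0, -2.0, -1.3]
grip_width: 0.222
grip_force: 1.1
red [325.5 329.5] 674 [0.4706 0.0834]
tool r 0.0606 ang -115.6 yaw 64.8 F [ 0.   0.1 -0.7] M [-0.03  0.01 -0.  ] j6 2.08
ball [294.6 204.2] 10 [0.5246 0.2454] ang 76.9 r 0.0803
ball [319.9 243.9] 41 [0.4622 0.0718] ang -114.9 r 0.1052
ball [298.4 231.4] 48 [0.537  0.2526] ang 70.3 r 0.0907
l17s [] [(np.float64(1.0090098286873626), np.float64(334.5), np.float64(243.5), np.int32(4))]
exp px level [308.2853078  207.77691881] [334.82498708 242.57134055]
```

View pics/wd17.png

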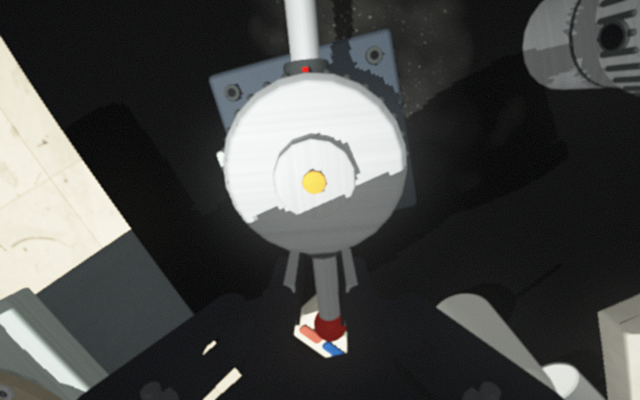

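The ball is still following at only about 2.8 N, beyond where I expected the stop. I'll lift clear and measure the cap's height without occlusion.

```bash
python3 shift.py '0 0.002 0 0 0 0;0 0 -0.04 0 0 0;0 0 -0.04 0 0 0;0 0 -0.04 0 0 0;-0.05 0 0 0 0 0;-0.05 0 0 0 0 0;0 0 0 0 0 0'
python3 wd.py 20;python3 look.py 20;python3 dot.py 20|sed -n 3,5p
python3 -c "
import cv2
s=cv2.imread('pics/l20s.png');t=cv2.imread('pics/l20t.png')
import numpy as np
a=cv2.resize(s[180:290,265:365],(400,440),interpolation=2);b=cv2.resize(t[190:290,285:375],(396,440),interpolation=2)
cv2.imwrite('pics/l20c.png',np.hstack([a,b]))"
```

```text
time_s: 19.25
tool_pos: [0.4378, 0.0176, 0.2017]
ee_rot: [-3.142, 0.002, 1.128]
contact_force: [0.8, 0.3, -0.5]
grip_width: 0.218
grip_force: 0.0
exp [316.4 -23.3]
red [322.9 119.6] 379 [0.4712 0.0824]
red [312.1 185.4] 92 [0.4388 0.0359]
tool r 0.1626 ang -114.5 yaw 64.6 F [ 0.4 -0.8 -0.8] M [ 0.04 -0.05  0.07] j6 1.87
ball [296.  203.2] 26 [0.5301 0.2476] ang 73.6 r 0.0838
ball [319.7 244. ] 34 [0.4617 0.0717] ang -115.1 r 0.1054
ball [298.5 231.1] 50 [0.5377 0.2524] ang 69.8 r 0.0908
ball [370.3 258. ] 42 [0.4715 0.0815] ang -112.1 r 0.0925
l20s [(np.float64(3.517463387516259), np.float64(307.5), np.float64(211.0), np.int32(2))] [(np.float64(1.0090098286873626), np.float64(334.5), np.float64(243.5), np.int32(4))]
(array([0.50475302, 0.16768794, 0.12008182]), np.float64(0.0005340187915963842))
exp px level [308.2853078  207.77691881] [334.82498708 242.57134055]
```

View pics/l20c.png

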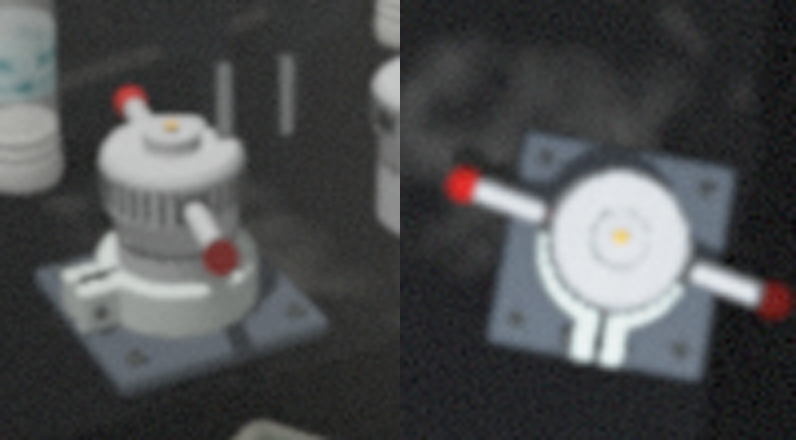

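Run:
```python
from h import *
s=ctrl.get_state();S,T,W=cam('scene'),cam('top'),cam('wrist',s)
# blob centre refined: wider mask, per-view, initial vs now
def ball(im,p):
    x,y=map(int,p);w=im[y-9:y+10,x-9:x+10].astype(float);r=np.clip(w[...,2]-np.maximum(w[...,0],w[...,1])-25,0,None)
    Y,X=np.mgrid[-9:10,-9:10];return np.array([x+(X*r).sum()/r.sum(),y+(Y*r).sum()/r.sum()])
L=lambda n:cv2.imread(f'pics/{n}.png')
for s_,t_,ps,pt in(('scene0','top0',(276,209),(298,256)),('scene0','top0',(345,231),(371,231)),('l20s','l20t',(296,203),(298,231)),('l20s','l20t',(320,244),(370,258))):
    a,b=ball(L(s_),ps),ball(L(t_),pt);print(a,b,tri(ray(S,a),ray(T,b)))
p,_=tri(ray(W,(322.9,119.6)),ray(T,(370.3,258)));print(p)
```

```text
[275.69663541 208.8405957 ] [298.32281255 255.44660705] (array([0.47856192, 0.25361538, 0.09990378]), np.float64(0.0018684101047851333))
[344.633241 230.566759] [370.42843727 231.21694215] (array([0.53499621, 0.07957697, 0.09987327]), np.float64(0.0019810655083251274))
[296.35220779 203.38337662] [298.65912698 231.47956349] (array([0.53621213, 0.2527272 , 0.09580695]), np.float64(0.0026227610104472263))
[319.72110286 244.04029692] [369.97977422 258.11006585] (array([0.47094328, 0.0817877 , 0.09157391]), np.float64(0.0022281556080498395))
[0.47187984 0.08552394 0.11796313]
```

Mean ball height fell 99.9 → 93.7 mm, so the cap is near home, but height alone doesn't show it has reached the stop. I'll re-engage and turn until the force rises.

```bash
python3 shift.py '0.05 0 0 0 0 0;0.05 0 0 0 0 0;0 0 0.04 0 0 0;0 0 0.04 0 0 0;0 0 0.04 0 0 0;0 0 0 0 0 0'|sed -n 2,4p
python3 shift.py '0.0001 -0.0031 0 0 0 0.05;0.0001 -0.0031 0 0 0 0.05'|sed -n 2,6p; python3 wd.py 21|tail -2
python3 shift.py '0.0001 -0.0031 0 0 0 0.05;0.0001 -0.0031 0 0 0 0.05'|sed -n 2,6p; python3 wd.py 22|tail -2
python3 shift.py '0.0001 -0.0031 0 0 0 0.05'|sed -n 2,6p; python3 wd.py 23|tail -2;python3 look.py 23
```

```text
tool_pos: [0.4781, 0.1131, 0.0763]
ee_rot: [-3.133, 0.005, 1.135]
contact_force: [-0.5, -0.3, 0.1]
tool_pos: [0.4778, 0.1156, 0.0825]
ee_rot: [3.14, -0.0, 1.032]
contact_force: [2.1, -1.5, -2.0]
grip_width: 0.221
grip_force: 1.2
red [299.2  75.1] 35 [0.5201 0.2028]
red [330.3 329.5] 513 [0.4663 0.0856]
tool_pos: [0.4738, 0.1185, 0.0832]
ee_rot: [3.138, -0.002, 0.932]
contact_force: [2.4, -1.9, -2.5]
grip_width: 0.219
grip_force: 1.8
red [297.2  75.7] 35 [0.5237 0.2016]
red [330.3 329.2] 551 [0.459  0.0896]
tool_pos: [0.4712, 0.1203, 0.083]
ee_rot: [3.138, -0.002, 0.883]
contact_force: [3.4, -2.9, -1.0]
grip_width: 0.22
grip_force: 2.0
red [299.1  75.4] 36 [0.5257 0.2005]
red [329.9 328.9] 547 [0.455  0.0926]
tool r 0.0587 ang -127.6 yaw 50.5 F [ 1.  -0.4 -0.3] M [-0.1  -0.14  0.03] j6 2.35
ball [310.1 245. ] 43 [0.4449 0.0808] ang -125.5 r 0.106
ball [302.3 223.3] 49 [0.5566 0.2431] ang 56.5 r 0.091
```

```bash
python3 shift.py '0.0001 -0.0031 0 0 0 0.05;0.0001 -0.0031 0 0 0 0.05'|sed -n 2,6p; python3 wd.py 24|tail -2
python3 shift.py '0.0001 -0.0031 0 0 0 0.05;0.0001 -0.0031 0 0 0 0.05'|sed -n 2,6p; python3 wd.py 25|tail -2;python3 look.py 25
```

```text
tool_pos: [0.4665, 0.1239, 0.0825]
ee_rot: [3.138, -0.002, 0.782]
contact_force: [4.2, -3.7, -0.3]
grip_width: 0.22
grip_force: 2.8
red [300.2  74.6] 36 [0.5293 0.198 ]
red [330.1 329.1] 554 [0.4478 0.0982]
tool_pos: [0.4625, 0.1282, 0.0824]
ee_rot: [3.138, -0.002, 0.682]
contact_force: [4.4, -5.0, 0.1]
grip_width: 0.218
grip_force: 3.3
red [302.   74.5] 36 [0.5327 0.1952]
red [329.9 328.9] 550 [0.4413 0.1048]
tool r 0.0589 ang -139.2 yaw 39.0 F [ 1.  -1.4  1.7] M [-0.28 -0.32 -0.  ] j6 2.57
ball [300.7 244.9] 42 [0.4309 0.0928] ang -135.4 r 0.106
ball [307.4 216.9] 49 [0.5721 0.2306] ang 44.0 r 0.0913
```

```bash
python3 shift.py '0.0001 -0.0031 0 0 0 0.05;0.0001 -0.0031 0 0 0 0.05'|sed -n 2,6p; python3 wd.py 26|tail -2;python3 look.py 26
python3 - <<'E'
from h import *
s=cv2.imread('pics/l26s.png')
cv2.imwrite('pics/l26c.png',cv2.resize(s[180:290,245:375],None,fx=5,fy=5,interpolation=2))
E
```

```text
tool_pos: [0.4587, 0.1329, 0.0821]
ee_rot: [3.137, -0.001, 0.581]
contact_force: [4.6, -7.1, 0.3]
grip_width: 0.224
grip_force: 4.5
red [304.1  73.8] 38 [0.5358 0.192 ]
red [329.8 328.9] 555 [0.4354 0.112 ]
tool r 0.0589 ang -145.0 yaw 33.2 F [ 3.  -2.7  1.9] M [-0.53 -0.46  0.03] j6 2.68
ball [296.  244.7] 44 [0.4242 0.0993] ang -140.4 r 0.1066
ball [310.2 214.3] 49 [0.5784 0.2238] ang 38.2 r 0.0916
```

View pics/l26c.png

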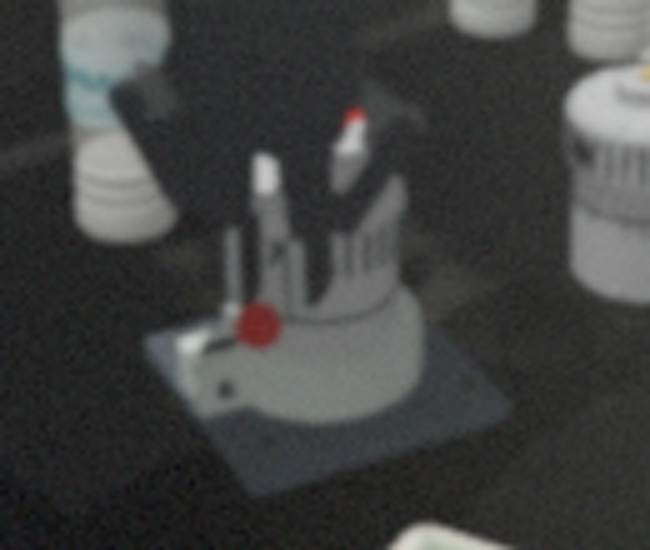

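```bash
python3 shift.py '0.0001 -0.0031 0 0 0 0.05;0.0001 -0.0031 0 0 0 0.05'|sed -n 1,6p; python3 wd.py 27|tail -1
python3 shift.py '0 0 0 0 0 0;0 0 0 0 0 0'|sed -n 2,6p; python3 wd.py 28|tail -1
python3 shift.py '0 0.005 0 0 0 0;0 0 -0.04 0 0 0;0 0 -0.04 0 0 0;0 0 -0.04 0 0 0;-0.04 0 0 0 0 0;-0.04 0 0 0 0 0;0 0 0 0 0 0'
python3 look.py 29;python3 dot.py 20 29|sed -n 3,9p
python3 - <<'E'
from h import *
S,T=cam('scene'),cam('top')
def c(n,cm,P):
    im=cv2.imread(f'pics/{n}.png');x,y=proj(cm,P).astype(int);w=im[y-12:y+13,x-12:x+13].astype(float);r=np.clip(w[...,2]-np.maximum(w[...,0],w[...,1])-25,0,None)
    Y,X=np.mgrid[-12:13,-12:13];return np.array([x+(X*r).sum()/r.sum(),y+(Y*r).sum()/r.sum()])
C=np.array([.5053,.1665,.094])
f=np.radians(33)
for sg in(1,-1):
    P=C+sg*.092*np.array([np.cos(f),np.sin(f),0]);print(tri(ray(S,c('l29s',S,P)),ray(T,c('l29t',T,P))))
E
```

```text
time_s: 21.9
tool_pos: [0.4555, 0.138, 0.0819]
ee_rot: [3.137, -0.001, 0.481]
contact_force: [5.8, -8.6, 1.4]
grip_width: 0.22
grip_force: 5.2
red [329.6 328.8] 557 [0.4302 0.1199]
tool_pos: [0.4543, 0.1393, 0.0817]
ee_rot: [3.141, -0.001, 0.483]
contact_force: [3.1, -3.0, 2.4]
grip_width: 0.218
grip_force: 1.9
red [328.1 328.3] 584 [0.4293 0.1221]
time_s: 22.9
tool_pos: [0.379, 0.0972, 0.2002]
ee_rot: [-3.138, 0.006, 0.482]
contact_force: [-0.5, 0.2, 0.7]
grip_width: 0.222
grip_force: 0.0
tool r 0.1453 ang -151.2 yaw 27.6 F [-0.5  0.2  0.7] M [-0.06  0.03 -0.05] j6 2.7
ball [323.  203.2] 26 [0.5787 0.2071] ang 28.9 r 0.0826
ball [290.8 243.4] 40 [0.4191 0.1097] ang -146.6 r 0.1045
ball [313.9 212.1] 49 [0.5837 0.2147] ang 31.6 r 0.0908
ball [354.5 277.1] 46 [0.4269 0.1205] ang -149.6 r 0.0921
l20s [(np.float64(3.517463387516259), np.float64(307.5), np.float64(211.0), np.int32(2))] [(np.float64(1.0090098286873626), np.float64(334.5), np.float64(243.5), np.int32(4))]
(array([0.50475302, 0.16768794, 0.12008182]), np.float64(0.0005340187915963842))
l29s [(np.float64(3.517463387516259), np.float64(307.5), np.float64(211.0), np.int32(2))] [(np.float64(0.4592242339963745), np.float64(334.8), np.float64(243.0), np.int32(4))]
(array([0.50533529, 0.16733301, 0.1201562 ]), np.float64(0.0019055728167426639))
exp px level [308.2853078  207.77691881] [334.82498708 242.57134055]
(array([0.58374524, 0.21444201, 0.09519348]), np.float64(0.000250879623065646))
(array([0.42698557, 0.12027377, 0.09146339]), np.float64(0.00135655039126695))
```

About 318° of turn since the drop and about 10 N, but still no firm stop. Camera height is only good to a millimetre or so, so I'll touch the cap's top boss gently with shut fingers to gauge its height.

```bash
python3 shift.py '0.036 0 0 0 0 0;0.036 0 0 0 0 0;0.036 -0.002 0 0 0 0;0.036 -0.002 0 0 0 0;0 0 0.03 0 0 0;0 0 0.03 0 0 0;0 0 0 0 0 0;0 0 0 0 0 0' 0.0
python3 shift.py '0 0 0.005 0 0 0;0 0 0.005 0 0 0;0 0 0 0 0 0;0 0 0 0 0 0'|sed -n 2,4p
for q in 1; do
python3 shift.py '0 0 0.001 0 0 0;0 0 0.001 0 0 0;0 0 0 0 0 0'|sed -n 2,4p
python3 shift.py '0 0 0.001 0 0 0;0 0 0 0 0 0'|sed -n 2,4p;done
```

```text
time_s: 23.8
tool_pos: [0.5104, 0.1684, 0.1406]
ee_rot: [-3.14, 0.002, 0.482]
contact_force: [-1.0, -0.1, 0.2]
grip_width: -0.001
grip_force: 0.0
tool_pos: [0.511, 0.1681, 0.1318]
ee_rot: [3.141, -0.001, 0.482]
contact_force: [-0.6, 1.0, -0.0]
tool_pos: [0.5108, 0.1681, 0.1293]
ee_rot: [3.141, 0.0, 0.482]
contact_force: [0.1, -0.0, 0.1]
tool_pos: [0.5107, 0.1681, 0.1281]
ee_rot: [3.142, 0.0, 0.482]
contact_force: [0.7, 0.4, -0.1]
```

```bash
python3 shift.py '0 0 0.001 0 0 0;0 0 0.001 0 0 0;0 0 0.001 0 0 0;0 0 0 0 0 0'|sed -n 2,4p
python3 shift.py '0 0 0.001 0 0 0;0 0 0 0 0 0'|sed -n 2,4p
python3 shift.py '0 0 0.001 0 0 0;0 0 0 0 0 0'|sed -n 2,4p
python3 shift.py '0 0 0.001 0 0 0;0 0 0 0 0 0'|sed -n 2,4p
```

```text
tool_pos: [0.5107, 0.1681, 0.125]
ee_rot: [-3.142, 0.0, 0.482]
contact_force: [0.6, -0.1, 0.5]
tool_pos: [0.5108, 0.1681, 0.1241]
ee_rot: [3.142, 0.0, 0.482]
contact_force: [0.1, 0.5, 1.0]
tool_pos: [0.5108, 0.1681, 0.1231]
ee_rot: [3.142, 0.0, 0.482]
contact_force: [-0.8, -0.6, 0.5]
tool_pos: [0.5108, 0.1681, 0.1221]
ee_rot: [3.142, 0.0, 0.482]
contact_force: [-0.7, 0.3, 1.1]
```

```bash
python3 shift.py '0 0 0.0005 0 0 0;0 0 0 0 0 0'|sed -n 2,4p
python3 shift.py '0 0 0.0005 0 0 0;0 0 0 0 0 0'|sed -n 2,4p
python3 shift.py '0 0 0.0005 0 0 0;0 0 0 0 0 0'|sed -n 2,4p
python3 shift.py '0 0 0.0005 0 0 0;0 0 0 0 0 0'|sed -n 2,4p
```

```text
tool_pos: [0.5108, 0.1681, 0.1217]
ee_rot: [3.142, 0.0, 0.482]
contact_force: [-0.4, 0.6, -0.9]
tool_pos: [0.5109, 0.1682, 0.1213]
ee_rot: [3.141, -0.0, 0.482]
contact_force: [-0.1, 0.6, 1.5]
tool_pos: [0.511, 0.1682, 0.1213]
ee_rot: [3.141, -0.001, 0.482]
contact_force: [0.0, -0.3, 3.9]
tool_pos: [0.511, 0.1682, 0.1212]
ee_rot: [3.141, -0.001, 0.482]
contact_force: [-3.0, -0.1, 7.8]
```

Contact is at tip height 0.1213, so the cap origin is ≈ 80 mm: fully home, with the dot on the axis (level). Retract, check the bystanders and hand in.

```bash
python3 shift.py '0 0 -0.02 0 0 0;0 0 -0.04 0 0 0;0 0 -0.04 0 0 0;0 0 -0.04 0 0 0;-0.05 0 0 0 0 0;-0.05 0 0 0 0 0;-0.05 0 0 0 0 0;0 0 0 0 0 0'
python3 look.py 30
python3 -c "
import cv2,numpy as np
a=cv2.imread('pics/scene0.png');b=cv2.imread('pics/l30s.png');c=cv2.imread('pics/top0.png');d=cv2.imread('pics/l30t.png')
v=lambda x,y:np.vstack([x,y])
cv2.imwrite('pics/cmp.png',np.hstack([v(a[110:320,245:430],b[110:320,245:430]),v(c[120:330,220:450],d[120:330,220:450])]))"
```

```text
time_s: 27.3
tool_pos: [0.3716, 0.0973, 0.2596]
ee_rot: [-3.14, 0.004, 0.48]
contact_force: [0.6, 0.1, 1.2]
grip_width: -0.002
grip_force: 0.0
tool r 0.1518 ang -152.6 yaw 27.5 F [0.6 0.1 1.2] M [-0.   -0.12  0.04] j6 2.71
ball [323.  203.2] 26 [0.5787 0.2071] ang 28.9 r 0.0826
ball [290.9 243.5] 41 [0.419  0.1093] ang -146.5 r 0.1048
ball [313.8 212.1] 50 [0.5837 0.215 ] ang 31.7 r 0.0909
ball [354.5 277. ] 46 [0.4272 0.1205] ang -149.5 r 0.0919
```

View pics/cmp.png

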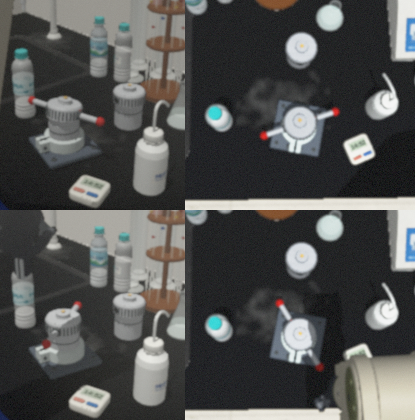

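The comparison shows the bystanders where they were (timer, bottles and closed vessel at the same pixels) and the cap level.

```bash
python3 -c "
from bench import ctrl
print(ctrl.finish_job())"
```

```text
the job is handed in; nothing more can be done
None
```

I turned the cap backward until it dropped level, then forward about 318° to an origin height of about 80 mm (81 is home) and handed the job in; the push force rose to about 10 N, but I never felt a clear hard stop, so it went further than the roughly 250° expected; the other things on the bench did not move.

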